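# Run a circuit board carrier through the bench test press

## Task

Slide the board carrier along the bench, without ever lifting it, from the yellow outline into the blue outline under the test press, square and inside the lines with its orange handle still towards the robot. With the carrier standing there, swing the red-knobbed lever all the way down to its stop, hold it there a moment, and let it return fully up; then slide the carrier, again without lifting, to rest square inside the green outline, handle at the robot's side. Leave the other things on the bench where they are.

Things in the scene. Friction and masses are not known exactly. Their poses are not given: they have to be found in the camera images.
- carrier: Loose black plastic board carrier: plate 175 x 100 mm, top 11 mm above the bench, on four low feet, with a green circuit board (84 x 84 mm, parts up to 22 mm above the bench) and an orange upright grip fin. Origin on its underside below the board's centre; plate spans x -0.125 to +0.05, y +-0.05. x points from the fin to the board, z up. It starts in the yellow outline.
- carrier_handle (a point): Point in the orange grip fin of the carrier, at (-0.1, 0, 0.040) in the carrier's frame. The fin is 44 mm long along the carrier's x, 14 mm wide along its y, and rises from the plate (11 mm) to 53 mm above the bench. Axes as the carrier's.
- in_bay: Yellow tape outline flat on the bench, lines 9 mm wide, opening 186 x 115 mm, just larger than the carrier. Origin where the carrier's origin belongs (opening spans x -0.1305 to +0.0555, y +-0.0575; the handle belongs at -x). z up. It may lie left or right of the press; the carrier starts here.
- out_bay: Green tape outline flat on the bench, lines 9 mm wide, opening 186 x 115 mm, just larger than the carrier. Origin where the carrier's origin belongs (opening spans x -0.1305 to +0.0555, y +-0.0575; the handle belongs at -x). z up. It lies on the other side of the press from the yellow one; the carrier ends here.
- press: Fixed white bench test press, 212 mm tall, and the blue tape outline under its head, of the same size and use as the yellow and green ones. Origin on the bench where the carrier's origin belongs; +x towards the press column. The carrier enters from either side (+-y). In this frame: steel foot x 0.08 to 0.21, y +-0.075, 12 mm high; column x 0.085 to 0.145, y +-0.035.
- press_head (a point): Centre of the underside of the press's white head, at (0, 0, 0.14) in the press frame. The head spans x -0.03 to 0.145, y +-0.04, z 0.14 to 0.21 there. Below it hangs a 56 x 70 mm black probe plate, underside at z 0.062 with pins to 0.045, which the lever lowers by 25 mm.
- lever (a joint): Angle of the press lever: 0 at rest (raised 35 degrees above level), grows as it is swung down, stop at 0.9 rad. A spring (about 4 to 8 N at the knob) returns it to 0 when let go.
- lever_knob (a point): Centre of the red ball knob (34 mm diameter) at the lever's end, 140 mm from the hinge. The lever points to the press's +y side; at rest the knob is 0.177 to +y and 0.255 up in the press frame, at the stop about 0.197 to +y and 0.135 up.
- lever_hinge (a point): Centre of the lever's hinge on the press, at (0.06, 0.062, 0.175) in the press frame. Hinge axis is the press's x; the knob swings in the vertical plane of the press's y and z through this point.
- pen_cup: Bystander: green cup of pens, 72 mm diameter, 95 mm tall (pens to 150 mm), origin at the centre of its underside.
- dispenser: Bystander: white dispenser bottle with blue cap, 64 mm diameter, 150 mm tall, origin at the centre of its underside.
- tape_roll: Bystander: roll of yellow tape lying flat, 100 mm diameter, 24 mm tall, origin at the centre of its underside.
- caliper: Bystander: caliper lying flat, 210 mm long along its x, at most 12 mm tall, origin on the bench under the middle of its bar.
There are look-alikes about, which are no part of the job. Leave any purple look-alike of the carrier alone.

How it is judged (in metres and radians):
On the way, in this order (a step that is already met when the one before it is completed fails the run):
1. the carrier stands at rest inside the blue outline under the press (origins within 12 mm, square within 0.1 rad), lever up (horizontal distance between carrier and press below 0.012 m and angle between the x axis of carrier and the x axis of press, either way round below 0.1 rad and x of carrier_handle in the frame of press below 0 m and height (world z) of carrier below 0.004 m and linear speed of carrier below 0.02 m/s and value of joint lever below 0.08 rad), for 0.2 s.
2. with the carrier still there, the lever is swung down to its stop (0.82 rad or more) and held 0.2 s (horizontal distance between carrier and press below 0.012 m and angle between the x axis of carrier and the x axis of press, either way round below 0.1 rad and x of carrier_handle in the frame of press below 0 m and height (world z) of carrier below 0.004 m and value of joint lever above 0.82 rad), for 0.2 s.
3. the lever has returned up (below 0.08 rad) with the carrier still in the blue outline (horizontal distance between carrier and press below 0.012 m and angle between the x axis of carrier and the x axis of press, either way round below 0.1 rad and x of carrier_handle in the frame of press below 0 m and height (world z) of carrier below 0.004 m and value of joint lever below 0.08 rad), for 0.2 s.
At the end, for the whole second after the job is handed in: The carrier rests flat on the bench in the green outline, origin within 15 mm of the outline's, square to it within 0.1 rad, handle at the outline's -x (robot) end, released and still; the lever is up (below 0.08 rad) (horizontal distance between carrier and out_bay below 0.015 m and angle between the x axis of carrier and the x axis of out_bay, either way round below 0.1 rad and x of carrier_handle in the frame of out_bay below 0 m and height (world z) of carrier below 0.004 m and linear speed of carrier below 0.02 m/s and value of joint lever below 0.08 rad); the robot touches nothing.
It fails at once if the carrier is lifted (its underside's centre more than 7 mm off the bench) or tipped over 0.15 rad (height (world z) of carrier above 0.007 m or angle between carrier's own z axis and vertical above 0.15 rad).
It fails at once if a bystander (cup, dispenser, tape roll, caliper) is shifted by more than 25 mm or knocked over (distance of any of pen_cup, dispenser, tape_roll, caliper from where it was at the start of the episode above 0.025 m or angle between any of pen_cup, dispenser, tape_roll, caliper's own z axis and vertical above 0.5 rad).
It also fails if it takes over 72 s, if anything falls off the work surface, if the arm or the gripper's body presses on something with over 40 N, if the wrist force passes 120 N, or if a joint passes its speed limit or range.

## Robot

A 6-joint arm with a two-finger parallel gripper is mounted at the origin on the work surface. World frame = base frame: x ahead of the robot, y to its left, z up, the work surface at z = 0. Lengths are in mm, angles in rad, forces in N, time in s.
With the tool pointing down it reaches from about 425 to 925 mm from the base axis. Payload 12.5 kg.
Tool frame: the origin (TCP) lies at the very end of the fingers, on their centre line; the grasp point (between the pads) lies 19 mm behind it (grasp_offset is the distance from the TCP to the grasp point, in mm); z points along the fingers, y is the line along which they close (so a half turn about z gives the same grasp; the last joint's range is limited). The gripper opens to 85 mm and grips with 20 to 120 N. Pads are 22 mm wide; open, the fingers measure 114 mm over their backs; the gripper's body (76 mm by 85 mm) begins 54 mm behind the grasp point. The pads swing forward as they close: fully open they stand 13 mm farther back than shut.
Start: joints at [-1.42, 0.491, 1.559, -0, 1.092, -0.106], TCP at [158.764, -604.515, 231.327] pointing down, gripper open.
Joint ranges: [-3.1, 3.1], [-0.84, 2.19], [0.05, 2.79], [-1.13, 4.28], [0.06, 2.93], [-2.69, 2.69]. Speed limits (rad/s): [2.22, 2.22, 2.79, 3.14, 3.14, 3.14].

## Interface

Orientations are given as a 3x3 rotation matrix whose columns are the frame's x, y, z axes.
In Python, from bench import observe, read_camera, camera_params, finish_job, grasp_offset gives the robot as it stands.
- The arm moves only by the shell command python3 -m inch 'ROWS'. ROWS is text: rows parted by semicolons, each of 7 numbers parted by spaces: the shift along the tool's x, y, z in units of 1 m (1.0 is 1 m), then the turn, a rotation vector about the tool's x, y, z in units of 30 degrees (1.0 is 30 degrees), then the opening, from 0 (shut) to 1 (fully open). A call has 1 to 5 rows; each row is the pose to reach, as a shift and turn from the pose commanded when the call began, along the tool's axes at that moment; what a row does not reach only later rows make up. A row lasts 1/12 s, in which the tool goes at most 41.7 mm and 7.16 degrees, less where a joint would pass 70% of its speed; a pose out of reach is approached as far as the arm can. A call with a number of a shift or a turn outside -1 to 1 is refused whole. A call with a gripper value outside its range is refused whole. The fingers move at their own pace and stop on an object; the grip force is fixed at half the most. Time passes only in rows, so rows that repeat a pose let the fingers close. It gives the time, the measured TCP pose, the force, the opening and the grip force at its end, in the units of the state.
- observe(): the state, without advancing time (a new reading comes with each control period).
- read_camera(name): name is "side" or "top" or "wrist"; returns (picture, depth): 384x512x3 uint8, red, green, blue; 384x512 float32, mm along the optical axis (not along the pixel's ray), 0 where there is no reading.
- camera_params(name): a dict with "mtx" (3x3 intrinsics, pixels), "rvec" (rotation vector, rad) and "tvec" (3), from world to camera coordinates, as OpenCV has them. Camera axes: x right, y down, z forward; pixel columns grow to the right and rows downward; lengths in mm; the calibration is good to about 2 mm. A picture is of the moment at which its call begins: read the wrist's pose just before it. camera_params takes no time and is no camera call; for the wrist camera it gives the pose at the moment of the call.
- finish_job(): hands the job in; it is judged then, once.
The state is a dict: "time_s": time; "qpos": joint angles; "qd": joint speeds; "effort": joint torques, N m; "eef_pos": TCP position; "ee_rot": TCP orientation; "contact_force": force on the tool from outside, world axes, zero at the start; "ft_torque": the same for the moment, N m; "opening": finger opening in mm; "grip_force": force on a finger pad.
Only numpy, scipy, OpenCV 4.12 (cv2) and the standard library are available. Lean on these libraries where they do the work, as an engineer would, in place of code of your own. Each camera call takes 0.05 s, during which the arm holds its last target. There are 200 camera calls.

## Working session

There is one attempt and no reset: what is moved stays moved. The work goes in short steps, Python scripts to look and compute and a shell command to move; the robot and the scene stay as the last step left them, time stands still between calls to the robot, and variables do not carry over. Pictures are saved under pics/ and viewed, at most 10 in all, crops included, and the job is handed in when it is done.

```bash
mkdir -p pics; ls; python3 - <<'E'
from bench import *
import cv2,numpy as np
for n in("top","side"):
    p,d=read_camera(n); cv2.imwrite(f"pics/{n}0.png",p[:,:,::-1]); np.save(f"pics/{n}0.npy",d)
    c=camera_params(n);R=cv2.Rodrigues(np.array(c["rvec"],float))[0];print(n,np.round(c["mtx"],1).tolist(),(-R.T@np.array(c["tvec"]).ravel()).round(0))
print(observe()["ee_rot"],grasp_offset)
E
```

```text
pics
top [[386.1, 0.0, 252.8], [0.0, 386.1, 190.2], [0.0, 0.0, 1.0]] [ 261.   -7. 1647.]
side [[450.3, 0.0, 263.9], [0.0, 450.3, 183.9], [0.0, 0.0, 1.0]] [185. 988. 974.]
[[ 9.67222973e-01  2.53928533e-01 -1.46252672e-04]
 [ 2.53928553e-01 -9.67222488e-01  9.73936846e-04]
 [ 1.05851481e-04 -9.79151821e-04 -9.99999515e-01]] 18.700000000000003
```

View pics/top0.png

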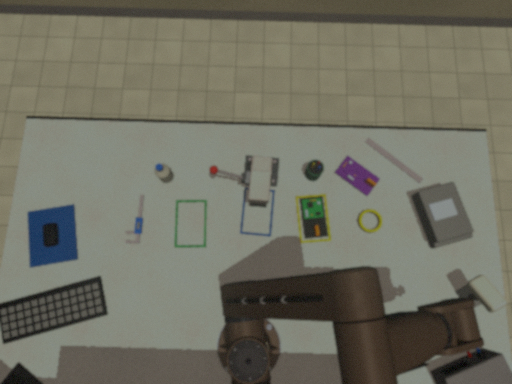

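View pics/side0.png

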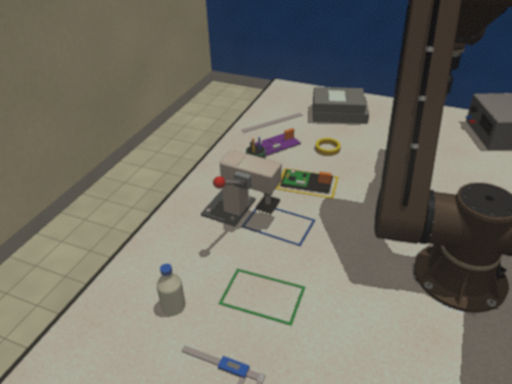

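The top view has +x up and +y to the left. The carrier candidates are the black carrier with the green board in yellow tape at (313,217), and the purple look-alike at (357,175), which is no part of the job. The blue bay is at (257,213), green at (191,223) and the red knob at (214,171). The bystanders are the cup (314,170), bottle (163,173), tape roll (370,220) and caliper (139,218). I choose the carrier at (313,217) and check it in a close crop.

```bash
cat > h.py <<'E'
import cv2,numpy as np
from bench import *
def cam(n,c=None):
    c=c or camera_params(n);R=cv2.Rodrigues(np.array(c["rvec"],float))[0]
    return np.array(c["mtx"]),R,np.array(c["tvec"],float).ravel()
def ray(C,uv):
    K,R,t=C;uv=np.atleast_2d(np.array(uv,float))
    d=np.c_[uv,np.ones(len(uv))]@np.linalg.inv(K).T@R
    return -R.T@t,d
def onz(C,uv,z):
    o,d=ray(C,uv);return o+d*((z-o[2])/d[:,2])[:,None]
def dep(C,uv,D):
    o,d=ray(C,uv);return o+d*np.array([[D[int(round(v)),int(round(u))]] for u,v in np.atleast_2d(uv)])
def tri(C1,a,C2,b):
    P=[C[0]@np.c_[C[1],C[2]] for C in(C1,C2)]
    X=cv2.triangulatePoints(P[0],P[1],np.array(a,float).reshape(-1,2).T,np.array(b,float).reshape(-1,2).T)
    return (X[:3]/X[3]).T
E
python3 - <<'E'
import cv2
p=cv2.imread("pics/top0.png");c=p[145:255,170:335]
q=cv2.imread("pics/side0.png")[140:330,195:350]
cv2.imwrite("pics/topc.png",cv2.resize(c,None,fx=4.8,fy=4.8,interpolation=2))
cv2.imwrite("pics/sidec.png",cv2.resize(q,None,fx=3,fy=3,interpolation=2))
E
```

```text
(no output)
```

View pics/topc.png

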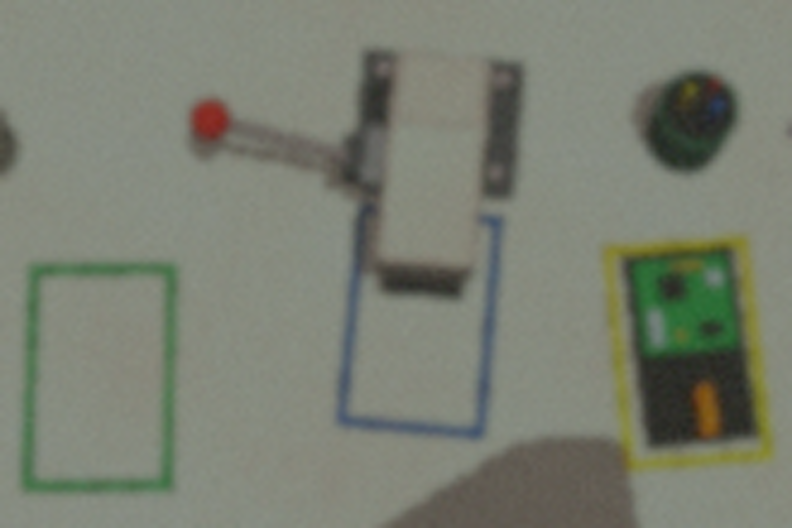

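View pics/sidec.png

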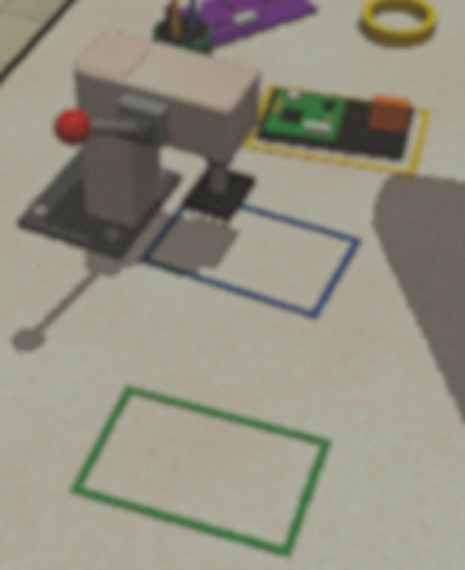

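The crops show that the carrier is unambiguous: green board, black plate and an orange fin at crop (706,409), seated in the yellow outline and slightly turned. I read the outline corners, plate corners, fin and knob (209,120) from both views.

```bash
cat > m1.py <<'E'
from h import *
np.set_printoptions(suppress=True,precision=1)
T,S=cam("top"),cam("side")
tp=lambda a:(np.array(a,float)+.5)/4.8-.5+[170,145]
sp=lambda a:(np.array(a,float)+.5)/3-.5+[195,140]
def fit(P,idx):
    M=np.array([[57.5+2,62],[57.5+2,-62],[-135,-62],[-135,62]]);M[:2,0]=60  # line centres, bay frame
    M=M[idx];P=P[:,:2];a=M-M.mean(0);b=P-P.mean(0)
    th=np.arctan2((a[:,0]*b[:,1]-a[:,1]*b[:,0]).sum(),(a*b).sum());c,s=np.cos(th),np.sin(th);R=np.array([[c,-s],[s,c]])
    o=P.mean(0)-R@M.mean(0);return o,th,np.linalg.norm(P-(M@R.T+o),axis=1)
g=[(34,270),(173,269),(168,484),(27,487)];gs=[(76,490),(129,389),(328,442),(290,550)]
b=[(498,218),(480,432),(343,421)];bs=[(359,241),(316,315)]
y=[(610,248),(743,241),(768,455),(633,462)]
print("green top",*fit(onz(T,tp(g),0),[0,1,2,3]));print("green side",*fit(onz(S,sp(gs),0),[0,1,2,3]));print("tri z",tri(T,tp(g),S,sp(gs))[:,2])
print("blue top",*fit(onz(T,tp(b),0),[1,2,3]));print("blue side",*fit(onz(S,sp(bs+[(147,259)]),0),[2,3,0]));print("tri z",tri(T,tp(b[1:]),S,sp(bs))[:,2])
print("yellow top",*fit(onz(T,tp(y),0),[0,1,2,3]))
pl=onz(T,tp([(625,257),(735,248),(757,437),(650,446)]),11);print("plate",pl[:,:2].tolist());
e=(pl[0]+pl[1]-pl[2]-pl[3])/2;print("size",np.linalg.norm(e),np.linalg.norm(pl[0]-pl[1]),"ang",np.arctan2(e[1],e[0]),"ctr",pl.mean(0)+37.5*e/np.linalg.norm(e))
D=np.load("pics/top0.npy");print("fin",dep(T,tp([(706,409)]),D),onz(T,tp([(706,409)]),53))
print("fin tri",tri(T,tp([(706,409)]),S,sp([(391,103)])))
print("knob",tri(T,tp([(209,120)]),S,sp([(72,126)])))
E
python3 m1.py
```

```text
green top [524.8 267.3] 0.0396642580365799 [0.8 1.2 1.  0.5]
green side [524.8 266.1] 0.047929144681719604 [1.  0.5 1.  1.1]
tri z [1.3 0.  1.6 3.9]
blue top [585.7 -21.2] -0.05587469832026439 [1.  1.2 1. ]
blue side [583.4 -23.2] -0.06827421472220409 [1.1 0.5 1.5]
tri z [ 0.6 -0. ]
yellow top [ 563.7 -256.2] 0.0988514559939999 [1.  2.3 1.6 3. ]
plate [[607.6892711471817, -201.52666303227355], [618.9316894996173, -300.78208522071054], [448.91247141965806, -318.2858924835519], [438.19938362420066, -223.9153391540627]]
size 170.9223822513464 99.89009362402285 ang 0.1169641658485191 ctr [ 565.7 -256.8   11. ]
fin [[ 467.4 -267.2   49.5]] [[ 466.9 -266.6   53. ]]
fin tri [[ 467.8 -267.6   47. ]]
knob [[655.6 152.2 256.9]]
```

Everything agrees: the knob is where the press pose predicts (655,151,255), the plate measures 171 x 100 mm, and the fin stands about 50 mm high. Next I hover over the fin.

```bash
python3 -m inch '0.02 -0.013 0 0 0 0 1; 0.05 -0.032 0.01 0 0 0 1; 0.08 -0.052 0.02 0 0 0 1; 0.11 -0.071 0.027 0 0 0 1; 0.128 -0.083 0.034 0 0 0 1' >/dev/null; python3 -m inch '0.03 -0.02 0 0 0 0 1; 0.065 -0.042 0.01 0 0 0 1; 0.1 -0.065 0.02 0 0 0 1; 0.128 -0.083 0.034 0 0 0 1; 0.128 -0.083 0.034 0 0 0 1'>/dev/null;  python3 -m inch '0.03 -0.02 0 0 0 0.1 1; 0.065 -0.042 0.01 0 0 0.2 1; 0.1 -0.065 0.02 0 0 0.28 1; 0.127 -0.082 0.033 0 0 0.28 1; 0.127 -0.082 0.033 0 0 0.28 1'
cat > plan.py <<'E'
# plan.py x y z yaw : shift (m) and turn (30deg) in tool axes from the present pose
import sys;from h import *
from scipy.spatial.transform import Rotation as Ro
x,y,z,w=map(float,sys.argv[1:5]);s=observe();R=np.array(s["ee_rot"]);p=np.array(s["eef_pos"])
c,n=np.cos(w),np.sin(w);G=np.array([[c,n,0],[n,-c,0],[0,0,-1.]])
print("shift",np.round(R.T@([x,y,z]-p)/1000,4),"turn",np.round(Ro.from_matrix(R.T@G).as_rotvec()/(np.pi/6),3),"pos",p.round(1),"yaw",round(np.arctan2(R[1,0],R[0,0]),4),"t",s["time_s"],"F",np.round(s["contact_force"],1),"open",round(s["opening"],1),round(s["grip_force"],1))
E
python3 plan.py 466.3 -267.8 21 .11
python3 - <<'E'
from h import *
c=camera_params("wrist");p,d=read_camera("wrist");cv2.imwrite("pics/w1.png",p[:,:,::-1]);np.save("pics/w1.npy",d)
import pickle;pickle.dump(c,open("pics/w1.pkl","wb"))
E
```

```text
time_s: 1.35
eef_pos: [468.3, -263.3, 128.3]
ee_rot: [[0.994, 0.114, -0.002], [0.114, -0.994, 0.002], [-0.002, -0.002, -1.0]]
contact_force: [-1.5, 0.2, -0.6]
opening: 85.2
grip_force: 0.0
shift [-0.0023  0.0044  0.1073] turn [-0.004  0.003  0.007] pos [ 468.3 -263.3  128.3] yaw 0.1138 t 1.35 F [-1.5  0.2 -0.6] open 85.2 0.0
```

View pics/w1.png

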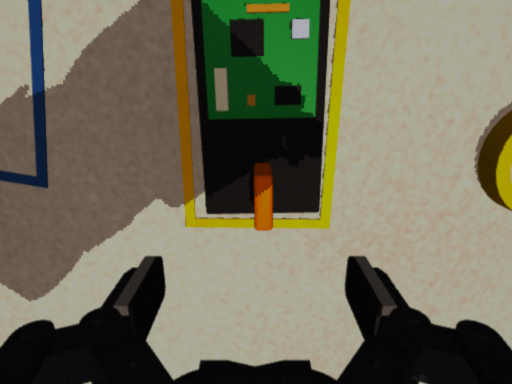

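The wrist view shows the orange fin between u 254 and 272, v 163 to 230, with the plate's rear edge at v 213 from u 206 to 321. I'll measure the fin from this view and triangulate it with the top view.

```bash
python3 - <<'E'
from h import *
import pickle
np.set_printoptions(suppress=True,precision=1)
W=cam("w",pickle.load(open("pics/w1.pkl","rb")));D=np.load("pics/w1.npy")
p=cv2.imread("pics/w1.png");hsv=cv2.cvtColor(p,cv2.COLOR_BGR2HSV)
o,d=ray(W,[(256,190)]);print("cam",o)
m=(hsv[...,0]>5)&(hsv[...,0]<20)&(hsv[...,1]>180);m[:140]=0;m[:,:240]=0;m[:,290:]=0
ys,xs=np.nonzero(m);P=dep(W,np.c_[xs,ys],D);top=P[P[:,2]>48]
print("fin top z",np.median(top[:,2]));r=cv2.minAreaRect(top[:,:2].astype(np.float32));print(r)
T=cam("top");print("tri",tri(W,[(262.8,190)],T,(np.array([(706,405)])+.5)/4.8-.5+[170,145]))
e=onz(W,[(206,213),(321,212)],11);print("rear edge",e,np.arctan2(e[0,0]-e[1,0],e[0,1]-e[1,1]))
E
```

```text
cam [ 552.  -253.9  271.4]
fin top z 53.334295003342476
((500.4280090332031, -264.75665283203125), (105.08657836914062, 13.77741813659668), 7.565117359161377)
tri [[ 473.  -269.4   33.8]]
rear edge [[ 438.5 -223.    11. ]
 [ 451.2 -323.8   11. ]] -0.12487977569910758
```

```bash
python3 - <<'E'
from h import *
import pickle
np.set_printoptions(suppress=True,precision=1)
W=cam("w",pickle.load(open("pics/w1.pkl","rb")));D=np.load("pics/w1.npy")
p=cv2.imread("pics/w1.png");hsv=cv2.cvtColor(p,cv2.COLOR_BGR2HSV)
m=(hsv[...,0]>5)&(hsv[...,0]<20)&(hsv[...,1]>180);m[:155]=0;m[:,:245]=0;m[:,285:]=0
ys,xs=np.nonzero(m);P=dep(W,np.c_[xs,ys],D);print(np.percentile(P[:,2],[0,10,50,90,100]),xs.min(),xs.max(),ys.min(),ys.max())
t=P[(P[:,2]>51)&(P[:,2]<55)&(P[:,0]<495)];print(len(t),cv2.minAreaRect(t[:,:2].astype(np.float32)))
E
python3 plan.py 466.5 -268.5 21 .12
```

```text
[  1.5  30.1  53.1  54.2 271.4] 245 273 161 374
978 ((469.572265625, -268.8331298828125), (42.845481872558594, 13.698797225952148), 7.62833833694458)
shift [-0.0009  0.0034  0.1081] turn [-0.003  0.003 -0.011] pos [ 467.2 -265.2  129.1] yaw 0.1142 t 1.4 F [-0.3 -0.1  0.4] open 85.3 0.0
```

Fin: centre (469,-269), top at 53 mm, size 43 x 14 mm, yaw about 0.125. All match the text. Descending, then closing.

```bash
python3 -m inch '0.001 0.0036 0.025 0 0 -0.02 1; 0.001 0.0036 0.05 0 0 -0.02 1; 0.001 0.0036 0.075 0 0 -0.02 1; 0.001 0.0036 0.095 0 0 -0.02 1; 0.001 0.0036 0.105 0 0 -0.02 1' >/dev/null; python3 plan.py 468.5 -268.7 22 .125;  python3 -m inch '0 0 0 0 0 0 0.6; 0 0 0 0 0 0 0.3; 0 0 0 0 0 0 0.0; 0 0 0 0 0 0 0; 0 0 0 0 0 0 0'>/dev/null; python3 -m inch '0 0 0 0 0 0 0; 0 0 0 0 0 0 0;0 0 0 0 0 0 0;0 0 0 0 0 0 0;0 0 0 0 0 0 0'; python3 plan.py 468.5 -268.7 22 .125
```

```text
shift [ 0.0024 -0.0025  0.0014] turn [-0.003  0.003 -0.01 ] pos [ 466.4 -271.5   23.4] yaw 0.1197 t 1.8167 F [ 0.3 -0.5 -0.5] open 85.5 0.0
time_s: 2.65
eef_pos: [467.8, -270.9, 26.3]
ee_rot: [[0.993, 0.121, 0.001], [0.121, -0.993, -0.001], [0.001, 0.001, -1.0]]
contact_force: [-1.4, 0.4, 9.0]
opening: 13.0
grip_force: 58.9
shift [ 0.0009 -0.0021  0.0043] turn [ 0.002 -0.001 -0.006] pos [ 467.8 -270.9   26.3] yaw 0.1217 t 2.65 F [-1.4  0.4  9. ] open 13.0 58.9
```

Gripped at 59 N and 13 mm opening, pressing lightly down. Now sliding towards blue.

```bash
python3 -m inch '0.001 -0.006 0 0 0 0 0; 0.003 -0.018 0 0 0 0 0; 0.006 -0.033 0 0 0 0 0; 0.009 -0.049 0 0 0 0 0; 0.012 -0.063 0 0 0 0 0'; python3 -m inch '0.002 -0.013 0 0 0 0 0; 0.005 -0.026 0 0 0 0 0; 0.007 -0.039 0 0 0 0 0; 0.01 -0.052 0 0 0 0 0; 0.012 -0.063 0 0 0 0 0';  python3 -m inch '0.002 -0.013 0 0 0 0.07 0; 0.005 -0.026 0 0 0 0.14 0; 0.007 -0.039 0 0 0 0.21 0; 0.01 -0.052 0 0 0 0.28 0; 0.012 -0.063 0 0 0 0.345 0'; python3 plan.py 484.2 -15.9 26 -.06
```

```text
time_s: 3.07
eef_pos: [472.7, -207.1, 26.3]
ee_rot: [[0.993, 0.12, 0.003], [0.12, -0.993, -0.002], [0.002, 0.002, -1.0]]
contact_force: [0.3, -5.0, 5.0]
opening: 12.7
grip_force: 58.8
time_s: 3.48
eef_pos: [477.3, -142.9, 26.3]
ee_rot: [[0.993, 0.12, 0.003], [0.12, -0.993, -0.002], [0.003, 0.002, -1.0]]
contact_force: [-0.2, -5.8, 6.1]
opening: 12.9
grip_force: 58.9
time_s: 3.9
eef_pos: [481.6, -78.9, 26.3]
ee_rot: [[0.998, -0.062, 0.003], [-0.062, -0.998, -0.001], [0.003, 0.001, -1.0]]
contact_force: [-1.1, -7.3, 6.7]
opening: 12.6
grip_force: 59.1
shift [-0.0013 -0.063   0.0002] turn [ 0.002 -0.005 -0.004] pos [481.6 -78.9  26.3] yaw -0.0621 t 3.9 F [-1.1 -7.3  6.7] open 12.6 59.1
```

```bash
python3 -m inch '0 -0.016 0 0 0 0 0; -0.001 -0.032 0 0 0 0 0; -0.001 -0.046 0 0 0 0 0; -0.001 -0.057 0 0 0 0 0; -0.001 -0.063 0 0 0 0 0' >/dev/null; python3 -m inch '0 0 0 0 0 0 0; 0 0 0 0 0 0 0';  python3 plan.py 484.2 -15.9 26 -.06
python3 - <<'E'
from h import *
import pickle
out=[]
for n in("top","wrist","side"):
    c=camera_params(n);p,d=read_camera(n);np.save(f"pics/{n}2.npy",d);pickle.dump(c,open(f"pics/{n}2.pkl","wb"));cv2.imwrite(f"pics/{n}2.png",p[:,:,::-1])
a=cv2.resize(cv2.imread("pics/side2.png")[150:260,220:350],None,fx=3.0,fy=3.0,interpolation=2)
b=cv2.imread("pics/wrist2.png")
H=max(a.shape[0],b.shape[0]);z=lambda i:cv2.copyMakeBorder(i,0,H-i.shape[0],0,0,0)
a=a[:,:280]
cv2.imwrite("pics/j2.png",cv2.hconcat([z(b),z(a)]))
E
```

```text
time_s: 4.48
eef_pos: [484.1, -15.2, 26.3]
ee_rot: [[0.998, -0.059, 0.002], [-0.059, -0.998, -0.0], [0.002, -0.0, -1.0]]
contact_force: [1.3, 8.8, 9.0]
opening: 12.8
grip_force: 59.5
shift [0.0001 0.0007 0.0003] turn [-0.    -0.004  0.001] pos [484.1 -15.2  26.3] yaw -0.0595 t 4.4833 F [1.3 8.8 9. ] open 12.8 59.5
```

View pics/j2.png

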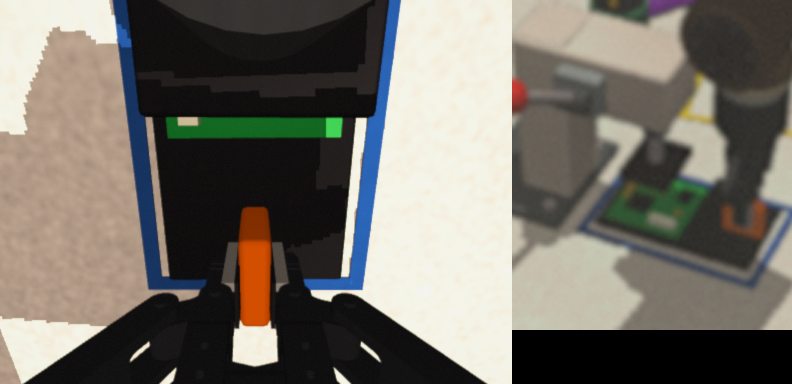

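The wrist view shows the plate centred between the blue side lines, with gaps left and right at u 161–169 and 341–350. The blue rear outer edge is at v≈289 (u 150–361) and the plate's rear edge at v≈279. I'll compute the fore-aft error.

```bash
python3 - <<'E'
from h import *
import pickle
np.set_printoptions(suppress=True,precision=1)
W=cam("w",pickle.load(open("pics/wrist2.pkl","rb")))
b=onz(W,[(150,289),(361,289)],0);p=onz(W,[(170,279),(340,279)],11)
for q,L in((b,-139.5),(p,-125)):
    e=q[0]-q[1];n=np.linalg.norm(e);e/=n;x=np.array([e[1],-e[0],0]);print(q.tolist(),n,"yaw",np.arctan2(x[1],x[0]),"origin",q.mean(0)-L*x)
E
```

```text
[[449.8285300933015, 52.69647575356863, 0.0], [442.0576306300238, -79.42031176853385, 0.0]] 132.3451261801081 yaw -0.05875072161120364 origin [585.2 -21.6   0. ]
[[463.5573778278357, 35.28387282185599, 11.0], [457.7709094818382, -63.08712983064481, 11.0]] 98.54104413277521 yaw -0.05875520250562408 origin [585.4 -21.2  11. ]
```

The carrier sits within 1 mm of the blue origin and square. Now I release and rise, stepping back from the head.

```bash
python3 -m inch '0 0 0 0 0 0 0.2; 0 0 0 0 0 0 0.5; 0 0 0 0 0 0 0.8; 0 0 0 0 0 0 0.8; 0 0 0 0 0 0 0.8'; python3 -m inch '0 0 -0.015 0 0 0 0.8; 0 0 -0.03 0 0 0 0.8; 0 0 -0.045 0 0 0 0.8; -0.015 0 -0.06 0 0 0 0.8; -0.03 0 -0.07 0 0 0 0.8'; python3 -m inch '-0.025 0 -0.03 0 0 0 0; -0.04 0 -0.06 0 0 0 0; -0.04 0 -0.1 0 0 0 0; -0.04 0 -0.14 0 0 0 0; -0.04 0 -0.18 0 0 0 0';  python3 plan.py 655.5 151.6 300 -.06
```

```text
time_s: 5.05
eef_pos: [483.3, -16.1, 25.3]
ee_rot: [[0.998, -0.06, -0.0], [-0.06, -0.998, -0.0], [-0.0, 0.0, -1.0]]
contact_force: [0.9, -1.0, 0.2]
opening: 64.5
grip_force: 0.0
time_s: 5.47
eef_pos: [453.5, -14.3, 96.2]
ee_rot: [[0.998, -0.06, 0.001], [-0.06, -0.998, -0.0], [0.001, 0.0, -1.0]]
contact_force: [0.4, 0.1, -0.2]
opening: 68.4
grip_force: 0.0
time_s: 5.88
eef_pos: [412.6, -11.7, 277.4]
ee_rot: [[0.998, -0.06, -0.0], [-0.06, -0.998, -0.0], [-0.0, 0.0, -1.0]]
contact_force: [0.5, 1.1, -0.5]
opening: 7.3
grip_force: 0.0
shift [ 0.2326 -0.1776 -0.0226] turn [ 0.  0. -0.] pos [412.6 -11.7 277.4] yaw -0.0602 t 5.8833 F [ 0.5  1.1 -0.5] open 7.3 0.0
```

```bash
python3 -m inch '0.005 -0.005 -0.028 0 0 0 0; 0.03 -0.03 -0.028 0 0 0 0; 0.06 -0.055 -0.028 0 0 0 0; 0.09 -0.08 -0.028 0 0 0 0; 0.12 -0.1 -0.028 0 0 0 0'>/dev/null; python3 -m inch '0.028 -0.02 0 0 0 0 0; 0.056 -0.04 0 0 0 0 0; 0.084 -0.058 0 0 0 0 0; 0.1126 -0.0776 0 0 0 0 0; 0.1126 -0.0776 0 0 0 0 0'; python3 plan.py 655.5 151.6 276 -.06
python3 - <<'E'
from h import *
p,d=read_camera("side");q,d=read_camera("top")
a=cv2.resize(p[130:260,190:330][:,:,::-1],None,fx=2.8,fy=2.8,interpolation=2);b=cv2.resize(q[130:260,180:320][:,:,::-1],None,fx=2.8,fy=2.8,interpolation=2)
cv2.imwrite("pics/j3.png",cv2.hconcat([a,b]))
E
```

```text
time_s: 6.72
eef_pos: [659.6, 154.0, 301.2]
ee_rot: [[0.998, -0.059, -0.001], [-0.059, -0.998, 0.0], [-0.001, -0.0, -1.0]]
contact_force: [0.7, 0.1, 0.1]
opening: -0.3
grip_force: 0.0
shift [-0.0039  0.0026  0.0252] turn [-0.     0.002  0.002] pos [659.6 154.  301.2] yaw -0.0588 t 6.7167 F [0.7 0.1 0.1] open -0.3 0.0
```

View pics/j3.png

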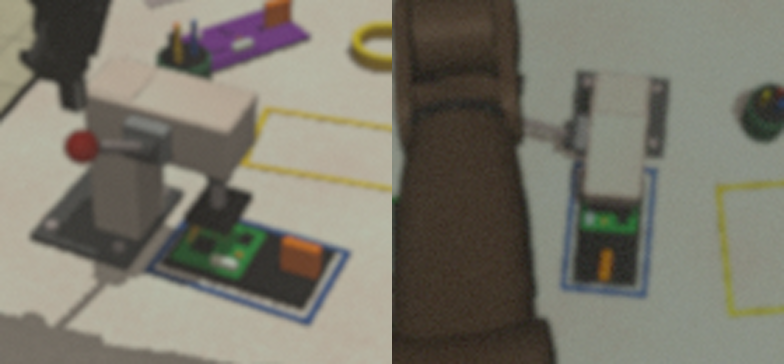

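The side view shows the fingertips right above the red knob (83,145), and the carrier square inside the blue outline. I lower to just above the knob, then follow its arc.

```bash
python3 -m inch '-0.004 0.0026 0.01 0 0 0 0; -0.004 0.0026 0.02 0 0 0 0; -0.004 0.0026 0.025 0 0 0 0; -0.004 0.0026 0.025 0 0 0 0; -0.004 0.0026 0.025 0 0 0 0'; python3 -m inch '0 -0.005 0.014 0 0 0 0; 0 -0.01 0.024 0 0 0 0; 0 -0.014 0.033 0 0 0 0; 0 -0.0185 0.042 0 0 0 0; 0 -0.0185 0.042 0 0 0 0'; python3 plan.py 655.5 151.6 272 -.06
```

```text
time_s: 7.23
eef_pos: [652.0, 149.0, 278.4]
ee_rot: [[0.998, -0.06, -0.0], [-0.06, -0.998, -0.0], [-0.0, 0.0, -1.0]]
contact_force: [-0.3, -0.6, 0.4]
opening: 0.1
grip_force: 0.0
time_s: 7.65
eef_pos: [653.4, 168.7, 236.0]
ee_rot: [[0.998, -0.059, 0.001], [-0.059, -0.998, 0.001], [0.001, -0.001, -1.0]]
contact_force: [1.1, 3.3, 4.2]
opening: 0.3
grip_force: 2.2
shift [ 0.0031  0.0169 -0.036 ] turn [-0.001 -0.001  0.001] pos [653.4 168.7 236. ] yaw -0.0594 t 7.65 F [1.1 3.3 4.2] open 0.3 2.2
```

```bash
python3 -m inch '0.001 -0.004 0.012 0 0 0 0; 0.001 -0.007 0.024 0 0 0 0; 0.002 -0.008 0.036 0 0 0 0; 0.002 -0.008 0.048 0 0 0 0; 0.002 -0.007 0.058 0 0 0 0'; python3 -m inch '0 0.001 0.008 0 0 0 0; 0 0.002 0.016 0 0 0 0; 0 0.003 0.023 0 0 0 0; 0 0.004 0.029 0 0 0 0; 0 0.004 0.029 0 0 0 0';python3 plan.py 656 171 150 -.06
```

```text
time_s: 8.07
eef_pos: [656.3, 175.2, 179.1]
ee_rot: [[0.998, -0.06, 0.002], [-0.06, -0.998, 0.001], [0.002, -0.001, -1.0]]
contact_force: [-0.0, 5.2, 5.7]
opening: 0.0
grip_force: 2.8
time_s: 8.48
eef_pos: [656.2, 171.0, 151.1]
ee_rot: [[0.998, -0.06, 0.003], [-0.06, -0.998, 0.001], [0.003, -0.002, -1.0]]
contact_force: [-4.1, 6.3, 13.1]
opening: 0.1
grip_force: 6.6
shift [-0.0002  0.      0.0011] turn [-0.003 -0.005 -0.   ] pos [656.2 171.  151.1] yaw -0.0603 t 8.4833 F [-4.1  6.3 13.1] open 0.1 6.6
```

The force has jumped to 13 N, so the lever is at the stop. I press 2 mm further, hold, and check the knob's position by image.

```bash
python3 -m inch '0 0 0.002 0 0 0 0; 0 0 0.003 0 0 0 0; 0 0 0.003 0 0 0 0; 0 0 0.003 0 0 0 0; 0 0 0.003 0 0 0 0'; cat > knob.py <<'E'
from h import *
p,d=read_camera("side");h=cv2.cvtColor(p,cv2.COLOR_RGB2HSV)
m=(((h[...,0]<6)|(h[...,0]>174))&(h[...,1]>140)&(h[...,2]>60)).astype(np.uint8);n,l,s,c=cv2.connectedComponentsWithStats(m)
C=cam("side");x=655.5
for i in range(1,n):
    if s[i,4]<25: continue
    o,e=ray(C,[c[i]]);P=o+e*((x-o[0])/e[:,0])[:,None];print(s[i],P.round(1))
print(observe()["time_s"])
E
python3 knob.py
```

```text
time_s: 8.9
eef_pos: [656.3, 171.0, 150.4]
ee_rot: [[0.998, -0.06, 0.004], [-0.06, -0.998, 0.001], [0.004, -0.001, -1.0]]
contact_force: [-7.4, 3.4, 24.9]
opening: -0.3
grip_force: 12.4
[214 218  10   7  46] [[655.5 176.1 137.5]]
8.95
```

Firmly at the stop: 25 N, the tip moved only 0.7 mm, and the knob is at z≈137. Now I let it return along its arc.

```bash
python3 -m inch '0 -0.003 -0.015 0 0 0 0; 0 -0.005 -0.03 0 0 0 0; 0 -0.005 -0.045 0 0 0 0; 0 -0.003 -0.06 0 0 0 0; 0 0 -0.075 0 0 0 0' >/dev/null; python3 -m inch '0 0.006 -0.015 0 0 0 0; 0 0.013 -0.03 0 0 0 0; 0 0.02 -0.046 0 0 0 0; 0 0.022 -0.065 0 0 0 0; 0 0.022 -0.085 0 0 0 0'; python3 -m inch '0 0 0 0 0 0 0; 0 0 0 0 0 0 0;  0 0 0 0 0 0 0; 0 0 0 0 0 0 0'; python3 knob.py; python3 plan.py 420 -12 300 -.06
python3 - <<'E'
from h import *
p,d=read_camera("side");q,d=read_camera("top")
a=cv2.resize(p[130:260,190:330][:,:,::-1],None,fx=2.8,fy=2.8,interpolation=2);b=cv2.resize(q[130:260,180:320][:,:,::-1],None,fx=2.8,fy=2.8,interpolation=2)
cv2.imwrite("pics/j4.png",cv2.hconcat([a,b]))
E
```

```text
time_s: 9.78
eef_pos: [654.0, 147.4, 307.4]
ee_rot: [[0.998, -0.061, -0.0], [-0.061, -0.998, -0.001], [-0.0, 0.001, -1.0]]
contact_force: [-0.8, 0.2, 0.5]
opening: -0.0
grip_force: 0.0
time_s: 10.12
eef_pos: [653.8, 148.5, 305.3]
ee_rot: [[0.998, -0.06, -0.002], [-0.06, -0.998, -0.0], [-0.002, 0.001, -1.0]]
contact_force: [0.5, -0.0, 1.0]
opening: -0.1
grip_force: 0.0
[215 178   9   9  64] [[655.5 152.3 256.9]]
10.1667
shift [-0.2238  0.1742  0.0057] turn [0.001 0.003 0.   ] pos [653.9 148.5 305.2] yaw -0.06 t 10.1667 F [ 1.2 -0.8  0.4] open -0.2 0.0
```

View pics/j4.png

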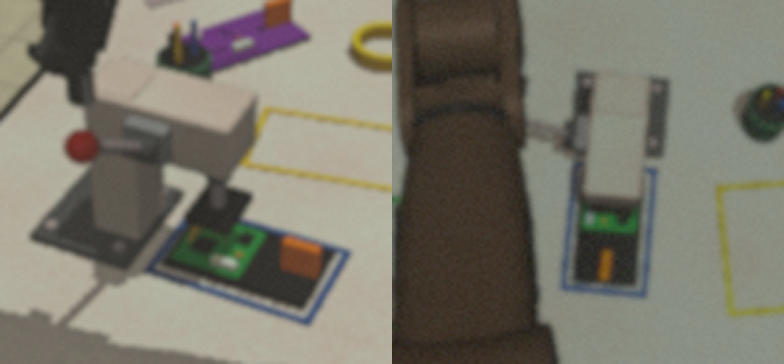

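The lever is back at its rest position (knob at z 257), and the carrier is unmoved in the blue outline. Returning to the fin by the reverse route.

```bash
python3 -m inch '-0.02 0.015 0 0 0 0 0; -0.048 0.037 0 0 0 0 0; -0.076 0.059 0 0 0 0 0; -0.104 0.081 0 0 0 0 0; -0.13 0.101 0 0 0 0 0'>/dev/null; python3 -m inch '-0.028 0.022 0 0 0 0 0; -0.056 0.044 0 0 0 0 0; -0.084 0.066 0 0 0 0 0.4; -0.094 0.073 0.02 0 0 0 0.8; -0.094 0.073 0.05 0 0 0 0.8'>/dev/null; python3 -m inch '0 0 0.035 0 0 0 0.8; 0 0 0.07 0 0 0 0.8; 0 0 0.105 0 0 0 0.8; 0.01 0 0.135 0 0 0 0.8; 0.02 0 0.15 0 0 0 0.8'; python3 -m inch '0 0 0 0 0 0 0.8';  python3 plan.py 484.2 -15.6 24 -.06
```

```text
time_s: 11.52
eef_pos: [438.9, -12.7, 103.3]
ee_rot: [[0.998, -0.06, -0.004], [-0.06, -0.998, 0.001], [-0.004, -0.0, -1.0]]
contact_force: [1.1, 0.3, 1.0]
opening: 68.5
grip_force: 0.0
time_s: 11.6
eef_pos: [440.2, -12.9, 103.5]
ee_rot: [[0.998, -0.06, -0.004], [-0.06, -0.998, 0.001], [-0.004, -0.0, -1.0]]
contact_force: [-0.9, -0.4, 0.7]
opening: 68.1
grip_force: 0.0
shift [0.0444 0.0001 0.0793] turn [-0.001  0.008 -0.   ] pos [440.2 -12.9 103.5] yaw -0.0601 t 11.6 F [-0.9 -0.4  0.7] open 68.1 0.0
```

```bash
python3 -m inch '0.022 0 0.008 0 0.008 0 0.8; 0.0444 0 0.016 0 0.008 0 0.8; 0.0444 0 0.036 0 0.008 0 0.8; 0.0444 0 0.056 0 0.008 0 0.8; 0.0444 0 0.072 0 0.008 0 0.8'; python3 -m inch '0 0 0.006 0 0 0 0.8; 0 0 0.006 0 0 0 0.6; 0 0 0.006 0 0 0 0.3; 0 0 0.006 0 0 0 0; 0 0 0.006 0 0 0 0'>/dev/null; python3 -m inch '0 0 0 0 0 0 0; 0 0 0 0 0 0 0; 0 0 0 0 0 0 0; 0 0 0 0 0 0 0; 0 0 0 0 0 0 0'; python3 plan.py 424 262.8 26 .044
```

```text
time_s: 12.02
eef_pos: [484.5, -15.5, 34.3]
ee_rot: [[0.998, -0.06, 0.005], [-0.06, -0.998, -0.0], [0.005, 0.0, -1.0]]
contact_force: [-0.9, 0.2, -0.1]
opening: 68.4
grip_force: 0.0
time_s: 12.85
eef_pos: [484.8, -15.5, 29.4]
ee_rot: [[0.998, -0.059, 0.006], [-0.059, -0.998, -0.001], [0.006, 0.0, -1.0]]
contact_force: [-1.8, 0.5, 8.7]
opening: 12.9
grip_force: 58.8
shift [-0.0772 -0.2743  0.0029] turn [ 0.001 -0.011 -0.197] pos [484.8 -15.5  29.4] yaw -0.0592 t 12.85 F [-1.8  0.5  8.7] open 12.9 58.8
```

```bash
python3 -m inch '-0.001 -0.006 0 0 0 0 0; -0.005 -0.02 0 0 0 0 0; -0.009 -0.036 0 0 0 0 0; -0.014 -0.052 0 0 0 0 0; -0.019 -0.068 0 0 0 0 0'; python3 -m inch '-0.004 -0.014 0 0 0 0 0; -0.008 -0.028 0 0 0 0 0; -0.012 -0.042 0 0 0 0 0; -0.016 -0.056 0 0 0 0 0; -0.02 -0.07 0 0 0 0 0';  python3 -m inch '-0.004 -0.014 0 0 0 -0.04 0; -0.008 -0.028 0 0 0 -0.08 0; -0.012 -0.042 0 0 0 -0.12 0; -0.016 -0.056 0 0 0 -0.16 0; -0.02 -0.07 0 0 0 -0.197 0'; python3 plan.py 424.3 262.4 29 .044
```

```text
time_s: 13.27
eef_pos: [470.7, 53.6, 29.4]
ee_rot: [[0.998, -0.061, 0.008], [-0.061, -0.998, -0.001], [0.008, 0.0, -1.0]]
contact_force: [1.4, -6.2, 8.9]
opening: 12.8
grip_force: 59.1
time_s: 13.68
eef_pos: [454.8, 124.9, 29.4]
ee_rot: [[0.998, -0.061, 0.008], [-0.061, -0.998, -0.0], [0.008, -0.0, -1.0]]
contact_force: [2.2, -7.5, 11.1]
opening: 12.6
grip_force: 59.4
time_s: 14.1
eef_pos: [438.9, 196.1, 29.4]
ee_rot: [[0.999, 0.043, 0.007], [0.043, -0.999, 0.0], [0.007, 0.0, -1.0]]
contact_force: [2.5, -8.3, 12.7]
opening: 12.7
grip_force: 59.7
shift [-0.0117 -0.0669  0.0003] turn [ 0.    -0.014 -0.002] pos [438.9 196.1  29.4] yaw 0.0431 t 14.1 F [ 2.5 -8.3 12.7] open 12.7 59.7
```

```bash
python3 -m inch '-0.003 -0.016 0 0 0 0 0; -0.006 -0.032 0 0 0 0 0; -0.009 -0.048 0 0 0 0 0; -0.011 -0.06 0 0 0 0 0; -0.0117 -0.0667 0 0 0 0 0' >/dev/null; python3 -m inch '0 0 0 0 0 0 0; 0 0 0 0 0 0 0';  python3 plan.py 424.3 262.4 29 .044
python3 - <<'E'
from h import *
import pickle
c=camera_params("wrist");p,d=read_camera("wrist");pickle.dump(c,open("pics/wrist5.pkl","wb"));cv2.imwrite("pics/wrist5.png",p[:,:,::-1])
E
```

```text
time_s: 14.68
eef_pos: [423.9, 263.0, 29.4]
ee_rot: [[0.999, 0.043, 0.007], [0.043, -0.999, 0.002], [0.007, -0.001, -1.0]]
contact_force: [-3.7, 8.0, 12.5]
opening: 13.0
grip_force: 59.8
shift [0.0004 0.0006 0.0004] turn [-0.002 -0.013 -0.002] pos [423.9 263.   29.4] yaw 0.0429 t 14.6833 F [-3.7  8.  12.5] open 13.0 59.8
```

View pics/wrist5.png

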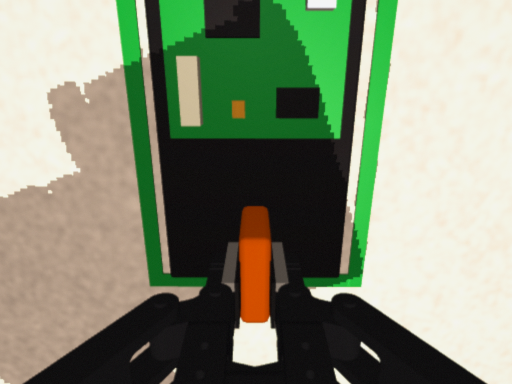

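The view matches the blue placement: plate centred in the green outline (plate rear u 170–340, v 277; green rear outer u 150–361, v 287). Releasing and rising.

```bash
python3 -m inch '0 0 0 0 0 0 0.2; 0 0 0 0 0 0 0.5; 0 0 0 0 0 0 0.8; 0 0 0 0 0 0 0.8; 0 0 0 0 0 0 0.8'>/dev/null; python3 -m inch '0 0 -0.015 0 0 0 0.8; 0 0 -0.03 0 0 0 0.8; 0 0 -0.055 0 0 0 0.8; 0 0 -0.08 0 0 0 0.8; 0 0 -0.1 0 0 0 0.8'; python3 -m inch '0 0 -0.02 0 0 0 0.8; 0 0 -0.02 0 0 0 0.8; 0 0 -0.02 0 0 0 0.8'>/dev/null; python3 knob.py
python3 - <<'E'
from h import *
import pickle
c=camera_params("wrist");p,d=read_camera("wrist");pickle.dump(c,open("pics/wrist6.pkl","wb"));cv2.imwrite("pics/wrist6.png",p[:,:,::-1])
E
```

```text
time_s: 15.57
eef_pos: [423.1, 261.7, 129.4]
ee_rot: [[0.999, 0.043, 0.005], [0.043, -0.999, -0.0], [0.005, 0.0, -1.0]]
contact_force: [-0.3, -0.3, 0.9]
opening: 68.6
grip_force: 0.0
[214 177  11  10  83] [[655.5 150.6 257.2]]
15.8667
```

View pics/wrist6.png

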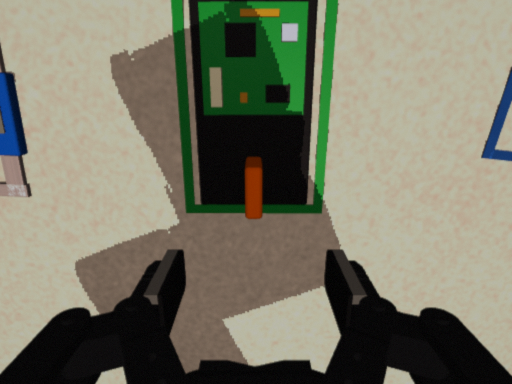

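The carrier stands centred and square inside the green lines, with its handle towards the robot. The gripper is clear, and the lever is up (knob at z 257). Handing in.

```bash
python3 -c "
from bench import finish_job;print(finish_job())"
```

```text
the job is handed in; nothing more can be done
None
```

The job is handed in: the carrier went from yellow to blue and now stands square in the green outline, the lever was pressed to its stop and returned up, and the simulator gave no verdict.

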